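# Jack up a scenery dolly and set it down on a timber block

## Task

Block up the near end of the scenery dolly so that its worn castors can be changed. Pump the toe jack's sprung lever with full strokes until the yellow-ended timber block fits freely under the raised end rail, slide the block upright and square, endways, well in under the rail beside the jack and let go of it, then hold the jack's red release paddle down until the dolly rests on the block and the jack has sunk right to the bottom. Lift the dolly with the jack only, never push or lift it by hand, and leave everything else where it stands.

Things in the scene. Friction and masses are not known exactly. Their poses are not given: they have to be found in the camera images.
- dolly: scenery dolly: plywood deck on a timber frame, four braked castors, a low marble-look plinth on top; 7 kg, 400 mm (its x) by 460 mm (y), deck top 133 mm up. Origin: on the bench under the middle of its near end face; x points into the dolly, away from the robot, y left, z up. Castors and side rails take up |y| > 175 mm. Jacked, it tips up about its far castors and hardly shifts
- rail_edge (a point): middle of the inner lower edge of the near end rail, 70 mm up at the start: the lowest line of the end when raised, which the block must pass under. The rail spans the whole width and is 45 mm deep (dolly x = 0 to 45 mm); behind it the underside is open up to 115 mm
- jack: blue ratchet toe jack, fixed, its toe under the dolly's end rail, 90 to 130 mm right of the middle. Origin: under its column, on the bench; x points into the dolly, y left. Base plate x = -80 to 90, y = -60 to 60 mm, 12 mm thick. Column 70 x 76 mm, 244 mm tall when down. On its right a pump block out to y = -97 mm, 120 mm high, with the lever (to the right) and the red paddle (toward the robot)
- jack_lift (a joint): height of the jack's sleeve and toe above their lowest position, 0 to 0.07 m; 0 = right down. Each full lever stroke raises it one tooth, 10 mm, and it is held there; it starts on one of the lowest teeth. With the paddle held down it sinks by itself, faster under load, about 20 mm/s when empty
- toe_top (a point): top of the toe near its tip, the point that lifts the rail; 40 mm up when the jack is down
- jack_lever (a joint): angle of the jack's lever: 0 = up at rest (0.5 rad above level), 0.55 = fully down (just below level); at rest it may read up to 0.05. A spring pushes it up. A stroke gains a tooth only if it goes beyond about 0.45 and comes back to rest. Needs 3 to 18 N at the grip
- lever_pivot (a point): the lever's hinge axis (along the jack's x)
- lever_grip (a point): middle of the lever's black rubber grip, on its axis, 170 mm from lever_pivot; the grip is a 26 mm round bar, 95 mm long, and points to the jack's right (-y), rising at rest
- jack_release (a joint): angle of the red release paddle: 0 = up at rest, 0.3 rad = fully down; the ratchet lets go at 0.15 to 0.2 rad. Sprung, 3 to 8 N; it comes up again when let go. Works with the lever at rest
- release_pad (a point): top of the red paddle's pad, 36 x 42 mm, 92 mm above the bench at rest; pressed, the pad moves down 19 mm about a hinge 65 mm away toward the dolly
- block: timber block of pine with yellow-painted ends, 190 mm long (its x), 56 mm wide (y), 82 mm tall (z), 0.45 kg, standing on the bench. Origin: centre of its underside
- block_top (a point): centre of the block's top face, 82 mm above its underside
- mug: bystander: white mug, 76 mm across, 85 mm tall; origin at the centre of its underside
- paint_tin: bystander: green and silver paint tin, 84 mm across, 95 mm tall; origin at the centre of its underside
- tape_roll: bystander: black roll of tape lying flat, 104 mm across, 48 mm tall; origin at the centre of its underside
- spanner: bystander: small steel spanner lying flat, 130 mm long; origin at the centre of its underside
- new_castor: bystander: new spare castor standing wheel up on its plate, about 70 mm tall; origin at the centre of its underside
- batten: bystander: thin pine batten, 240 x 45 x 20 mm; origin at the centre of its underside

How it is judged:
By the outcome, as a careful person would: the job done as asked, in the order asked, and still so for the second after the job is handed in, with the robot touching nothing.
It also fails if it takes over 72 s, if anything falls off the work surface, if the arm or the gripper's body presses on something with over 40 N, if the wrist force passes 120 N, or if a joint passes its speed limit or range.

## Robot

A 6-joint arm with a two-finger parallel gripper is mounted at the origin on the work surface. World frame = base frame: x ahead of the robot, y to its left, z up, the work surface at z = 0. Lengths are in m, angles in degrees, forces in N, time in s.
With the tool pointing down it reaches from about 0.325 to 0.85 m from the base axis. Payload 15.5 kg.
Tool frame: the origin (TCP) lies at the very end of the fingers, on their centre line; the grasp point (between the pads) lies arm.grip_depth behind it (arm.grip_depth is the distance from the TCP to the grasp point, in m); z points along the fingers, y is the line along which they close (so a half turn about z gives the same grasp; the last joint's range is limited). The gripper opens to 91 mm and grips with 3 to 60 N. Pads are 32 mm wide; open, the fingers measure 118 mm over their backs; the gripper's body (76 mm by 178 mm) begins 60 mm behind the grasp point.
Start: joints at [59.043, 28.281, 77.091, -0, 74.628, -5.472], TCP at [0.269, 0.564, 0.214] pointing down, gripper open.
Joint ranges: [-166.48, 166.48], [-47.26, 123.95], [12.59, 153.08], [-70.14, 250.14], [6.76, 159.57], [-176.63, 176.63]. Speed limits (degrees/s): [108.29, 108.29, 147.25, 172.46, 172.46, 172.46].

## Interface

Orientations are given as a 3x3 rotation matrix whose columns are the frame's x, y, z axes.
In Python, from rig import arm gives the robot as it stands. Calls block until the motion is done:
- arm.move_to(position, orientation): joint-space move of the TCP to a pose.
- arm.move_l(position, orientation=None, feed=0.15): straight line of the TCP; orientation=None keeps the orientation; feed is the mean speed in m/s.
- arm.move_joints(angles): joint-space move.
- arm.grip(opening): finger opening in m; the grip force is fixed at half the most; returns when the fingers have stopped.
- arm.sleep(seconds).
- arm.solve_ik(position, orientation): joint angles nearest the present ones, or None.
- arm.snapshot(name): name is "side" or "top"; returns the picture (420x560x3 uint8, red, green, blue); there is no depth.
- arm.get_calibration(name): a dict with "intrinsics" (3x3 intrinsics, pixels), "cam_to_world" (4x4, takes a point from camera to world coordinates). Camera axes: x right, y down, z forward; pixel columns grow to the right and rows downward; lengths in m; the calibration is good to about 2 mm. A picture is of the moment at which its call begins. get_calibration takes no time and is no camera call.
A pose or a line that the arm cannot do raises arm.Unreachable and nothing moves.
- arm.sign_off(): hands the job in; it is judged then, once.
Readings, each from a call of its own:
- arm.current_t(): time.
- arm.current_joint_positions(): joint angles.
- arm.current_dq(): joint speeds.
- arm.current_tau(): joint torques, N m.
- arm.current_ee_pos(): TCP position.
- arm.current_tool_rot(): TCP orientation.
- arm.current_force(): force on the tool from outside, world axes, zero at the start.
- arm.current_torque(): the same for the moment, N m.
- arm.current_width(): finger opening in m.
- arm.current_grasp_force(): force on a finger pad.
Only numpy, scipy, OpenCV 4.12 (cv2) and the standard library are available. Lean on these libraries where they do the work, as an engineer would, in place of code of your own. Each camera call takes 0.05 s, during which the arm holds its last target. There are 200 camera calls.

## Working session

There is one attempt and no reset: what is moved stays moved. The work goes in short steps, each a Python script; the robot and the scene stay as the last script left them, time stands still between calls to the robot, and variables do not carry over. Pictures are saved under pics/ and viewed, at most 11 in all, crops included, and the job is handed in when it is done.

```bash
ls; mkdir -p pics; python3 - <<'E'
from rig import arm
import cv2,numpy as np
np.set_printoptions(precision=4,suppress=True)
for n in("side","top"):
    cv2.imwrite(f"pics/{n}0.png",cv2.resize(arm.snapshot(n)[:,:,::-1],(800,600),interpolation=cv2.INTER_CUBIC))
    c=arm.get_calibration(n);print(n,c["intrinsics"],c["cam_to_world"])
print(arm.grip_depth,arm.current_tool_rot(),arm.current_t())
E
```

```text
pics
side [[389.8902   0.     269.039 ]
 [  0.     389.8902 207.8339]
 [  0.       0.       1.    ]] [[ 0.8519 -0.3469  0.3923  0.0968]
 [-0.5236 -0.5579  0.6439 -0.8523]
 [-0.0045 -0.754  -0.6569  0.9381]
 [ 0.      0.      0.      1.    ]]
top [[455.218    0.     281.438 ]
 [  0.     455.218  213.0514]
 [  0.       0.       1.    ]] [[ 0.0789 -0.9721  0.2208  0.2586]
 [-0.9969 -0.0783  0.0114 -0.0834]
 [ 0.0062 -0.221  -0.9753  1.5751]
 [ 0.      0.      0.      1.    ]]
0.0188 [[-0.9027  0.4303 -0.0006]
 [ 0.4303  0.9027 -0.001 ]
 [ 0.0001 -0.0011 -1.    ]] 0.1
```

View pics/side0.png

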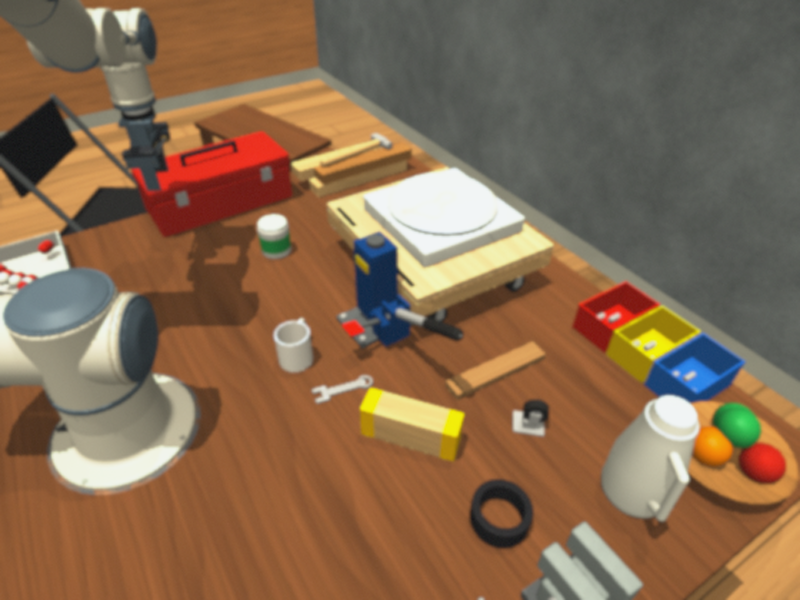

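View pics/top0.png

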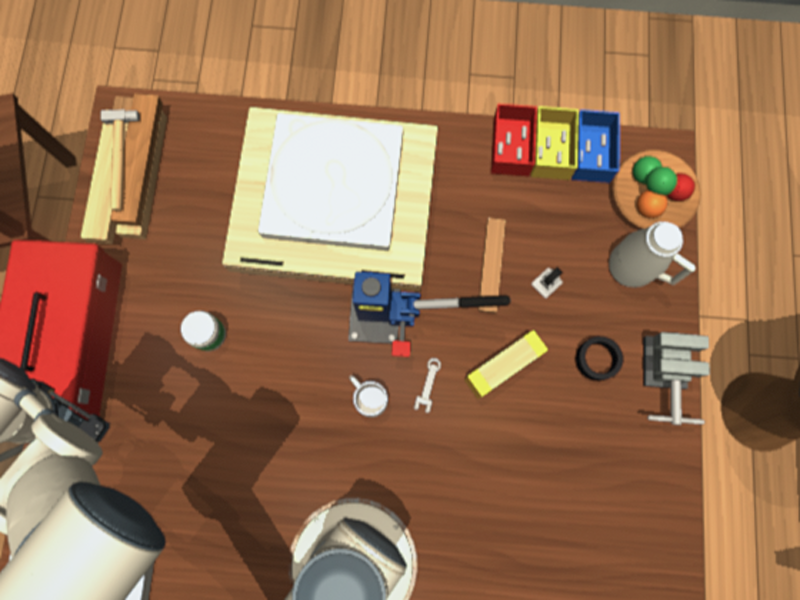

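Side view: the jack is at (378,290), the paddle at (352,328), the grip tip at (460,332) and the block at (412,423). Top view: jack cap (371,287), paddle (401,348), grip (485,301), block (508,363), dolly near edge from (223,265) to (422,285). I'll crop both views for precise pixels.

```bash
cat > h.py <<'E'
from rig import arm
import cv2,numpy as np
np.set_printoptions(precision=4,suppress=True)
def ray(n,p):
    c=arm.get_calibration(n);T=np.array(c["cam_to_world"]);d=T[:3,:3]@np.linalg.inv(c["intrinsics"])@[p[0],p[1],1.]
    return T[:3,3],d/np.linalg.norm(d)
def onz(n,p,z):
    o,d=ray(n,p);return o+d*(z-o[2])/d[2]
def tri(pt,ps):
    A=np.zeros((3,3));b=np.zeros(3);R=[ray("top",pt),ray("side",ps)]
    for o,d in R:
        M=np.eye(3)-np.outer(d,d);A+=M;b+=M@o
    x=np.linalg.solve(A,b)
    return x,[float(np.linalg.norm(np.cross(x-o,d))) for o,d in R][0]
def proj(n,X):
    c=arm.get_calibration(n);T=np.linalg.inv(c["cam_to_world"]);p=np.array(c["intrinsics"])@(T[:3,:3]@X+T[:3,3]);return p[:2]/p[2]
def crop(n,im,x,y,w,h,s,f):
    c=cv2.resize(im[y:y+h,x:x+w,::-1],None,fx=s,fy=s,interpolation=cv2.INTER_CUBIC)
    for i in range(0,w,10):
        cv2.line(c,(i*s,0),(i*s,6 if i%50 else 14),(255,255,255),1)
    for i in range(0,w,20): cv2.putText(c,str(x+i),(i*s,24),0,.4,(255,255,255),1)
    for j in range(0,h,20): cv2.putText(c,str(y+j),(0,j*s+5),0,.4,(255,255,255),1)
    cv2.imwrite(f,c)
E
python3 - <<'E'
from h import *
t=arm.snapshot("top");s=arm.snapshot("side")
crop("top",t,235,180,155,110,5,"pics/tc.png");crop("side",s,225,150,155,118,5,"pics/sc.png")
for n,im in(("top",t),("side",s)):
    h=cv2.cvtColor(im,cv2.COLOR_RGB2HSV)
    for k,lo,hi in(("red",(0,180,120),(6,255,255)),("yel",(24,170,120),(32,255,255))):
        m=cv2.inRange(h,lo,hi);N,_,st,ce=cv2.connectedComponentsWithStats(m)
        print(n,k,[(st[i].tolist(),ce[i].round(1).tolist()) for i in range(1,N) if st[i,4]>15])
E
```

```text
top red [([346, 73, 30, 43, 718], [359.5, 96.3]), ([470, 122, 16, 18, 198], [478.3, 130.5]), ([0, 168, 69, 112, 5410], [33.2, 215.0]), ([275, 239, 12, 11, 119], [280.6, 243.8])]
top yel []
side red [([92, 92, 110, 48, 2097], [151.6, 113.8]), ([191, 117, 10, 5, 29], [195.3, 118.9]), ([133, 122, 49, 17, 121], [154.1, 130.9]), ([107, 140, 16, 25, 101], [112.3, 149.0]), ([28, 169, 8, 7, 41], [31.6, 171.9]), ([401, 198, 60, 48, 1277], [426.3, 218.5]), ([239, 225, 15, 11, 101], [246.2, 229.7]), ([520, 311, 30, 27, 579], [534.8, 323.3])]
side yel [([249, 180, 8, 10, 37], [252.8, 183.9]), ([426, 215, 63, 52, 1574], [453.8, 237.4]), ([252, 271, 16, 19, 183], [259.3, 280.0]), ([309, 286, 16, 21, 220], [317.1, 296.4])]
```

View pics/tc.png

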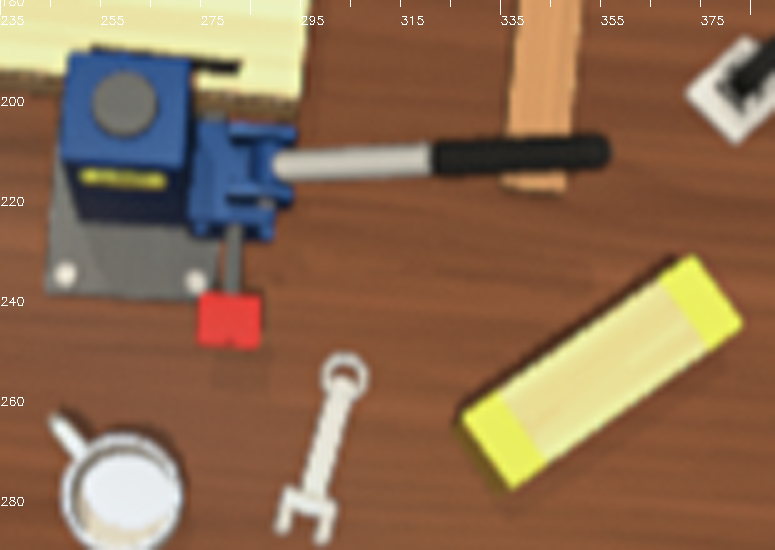

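View pics/sc.png

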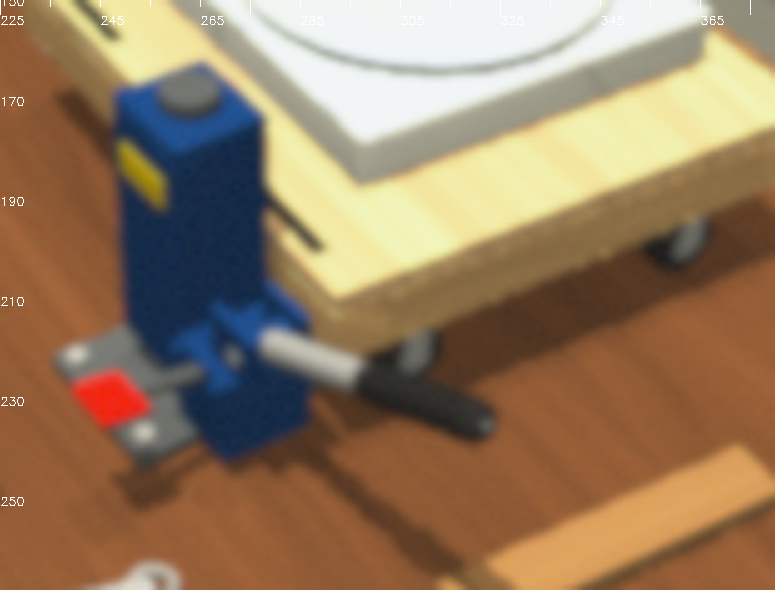

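```bash
python3 - <<'E'
from h import *
for k,a,b in [("cap",(260,200.6),(263,169)),("colNR",(272.2,213.2),(260.6,180.6)),("colFR",(273,191.6),(277.6,173.6)),("colFL",(248.6,190.6),(265.6,162.6)),("colNL",(247.4,211.2),(248.4,169)),("pad",(280.6,243.8),(247.2,229.5)),("gripS",(321.6,212),(297.4,226.8)),("gripE",(356.6,210.2),(323,235)),("deckNR",(295,199.6),(292.6,210))]:
    print(k,*tri(a,b))
B=[(373,231.2),(383.6,244.6),(337.6,277.8),(327.4,263)]
P=[onz("top",p,.082) for p in B];print(np.array(P),[np.linalg.norm(P[i]-P[i-1]) for i in range(4)])
for p in P: print("side px800",proj("side",p)/.7)
print("deckNL",onz("top",(156.1,185.5),.133),"deckNR",onz("top",(295,199.6),.133), "deckFL",onz("top",np.array([248,107])*.7,.133),"deckFR",onz("top",np.array([438,127])*.7,.133))
# block side crop
s=arm.snapshot("side");crop("side",s,240,260,100,70,8,"pics/sb.png")
E
```

```text
cap [0.5949 0.     0.2373] 0.0001196279085991471
colNR [ 0.5612 -0.0403  0.2315] 0.0011459569920331855
colFR [ 0.6269 -0.0362  0.2303] 0.0012104324463558804
colFL [0.6267 0.0382 0.2272] 0.0006482302870226857
colNL [0.5619 0.0355 0.2281] 0.0009063173721674004
pad [ 0.4917 -0.0716  0.089 ] 0.0004978171506370795
gripS [ 0.5945 -0.1949  0.1495] 0.0006745124354014531
gripE [ 0.5989 -0.2998  0.2018] 0.0017516509257385513
deckNR [ 0.6355 -0.1077  0.1298] 0.0011580196843767152
[[ 0.5593 -0.3755  0.082 ]
 [ 0.5169 -0.4121  0.082 ]
 [ 0.3955 -0.2656  0.082 ]
 [ 0.4411 -0.2297  0.082 ]] [np.float64(0.18766016316125247), np.float64(0.0560049985299338), np.float64(0.19026151912820377), np.float64(0.05801757657775903)]
side px800 [462.8612 412.9784]
side px800 [456.6736 436.9589]
side px800 [358.5941 409.8924]
side px800 [369.7049 387.5003]
deckNL [0.6446 0.3515 0.133 ] deckNR [ 0.6336 -0.1072  0.133 ] deckFL [1.0467 0.3467 0.133 ] deckFR [ 1.0316 -0.1186  0.133 ]
```

View pics/sb.png

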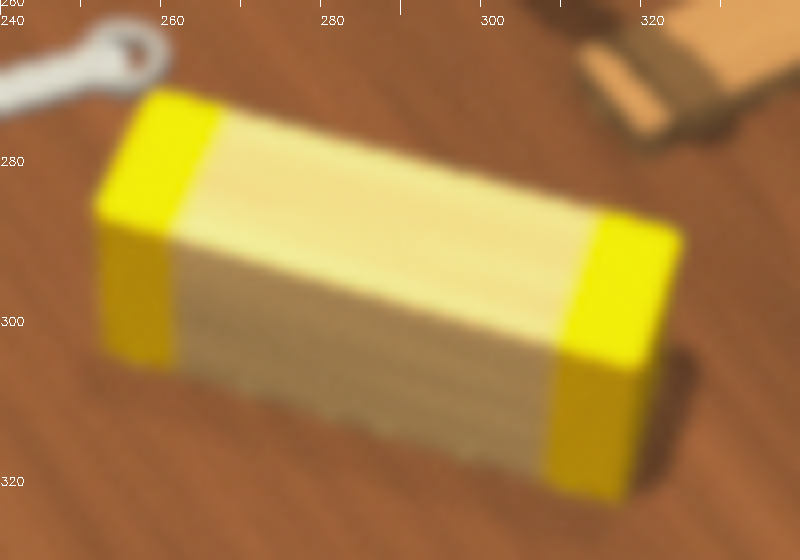

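The side crop shows the block's top corners at (258.8,271), (325,289), (319.5,305.5) and (252,286). They match the top-view back-projection at z = 0.082 to within 1 px. The column, pad, grip and deck heights also agree with the given sizes. The next step is to pump, feeling the first stroke.

```bash
cat >> h.py <<'E'
def down(deg):  # tool pointing down, closing line (y) at deg from world x, nearest wrist turn
    a=np.radians(deg);R=[]
    for s in(1,-1):
        y=np.array([np.cos(a),np.sin(a),0])*s;z=np.array([0,0,-1.]);R.append(np.column_stack([np.cross(y,z),y,z]))
    return R
def goto(p,deg):
    best=None
    for R in down(deg):
        q=arm.solve_ik(p,R)
        if q is not None:
            d=abs(np.array(q)-arm.current_joint_positions())[5]
            if best is None or d<best[0]: best=(d,R)
    arm.move_to(p,best[1])
E
python3 - <<'E'
from h import *
for k,p,z in(("mug",np.array([370,398])*.7,.085),("mughandle",(246,263),.05),("tin",np.array([200,328])*.7,.095),("spannerfar",np.array([434,364])*.7,.005),("spannernear",np.array([424,408])*.7,.005)): print(k,onz("top",p,z))
arm.grip(0.0)
arm.move_l([.269,.564,.40],feed=.3)
goto([.5965,-.252,.36],0)
arm.move_l([.5965,-.252,.215],feed=.2)
f0=np.array(arm.current_force());print("f0",f0,arm.current_t())
for z in np.arange(.205,.088,-.008):
    arm.move_l([.5965,-.252,z],feed=.15)
    f=np.array(arm.current_force())-f0;print(round(z,3),f,arm.current_ee_pos()[2])
    if f[2]>25: break
arm.move_l([.5965,-.252,.215],feed=.2)
print(arm.current_t(),arm.current_joint_positions())
E
```

```text
mug [ 0.3724 -0.0105  0.085 ]
mughandle [0.4233 0.0392 0.05  ]
tin [0.5004 0.3948 0.095 ]
spannerfar [ 0.4724 -0.154   0.005 ]
spannernear [ 0.3651 -0.1374  0.005 ]
f0 [-0.0755 -0.036   1.1905] 6.3417
0.205 [-0.3826  0.3466 -0.865 ] 0.20538710195089635
0.197 [0.5748 1.0658 0.2566] 0.19685890235476575
0.189 [-0.7599  1.6097  0.9065] 0.18898916422940168
0.181 [-0.0676  1.5546  1.1171] 0.18104107127874952
0.173 [-0.9684  1.8112  1.1414] 0.17305638550029737
0.165 [-0.0888  0.7123  1.3733] 0.1651788536124847
0.157 [-0.5361  1.2149  1.354 ] 0.1571733930362636
0.149 [-0.9728  0.5473  1.7942] 0.14918791216708427
0.141 [-0.4901  0.3852  2.2859] 0.14121144976384561
0.133 [ 0.2407 -0.9472  3.1996] 0.1332734654769067
0.125 [ 0.1155 -0.5843  2.1304] 0.12529372598428512
0.117 [-0.2773 -0.8943  4.3002] 0.11737386962292835
0.109 [-0.6324 -0.7436  5.2007] 0.10947526559365754
0.101 [-11.8426   2.6508  46.0013] 0.10485248129403664
10.5583 [-28.1796  30.1329  73.6892   0.0054  76.2851 -28.1843]
```

```bash
python3 - <<'E'
from h import *
f0=np.array(arm.current_force())
def stroke():
    arm.move_l([.5965,-.252,.109],feed=.2); f=(np.array(arm.current_force())-f0)[2]
    arm.move_l([.5965,-.252,.21],feed=.25); return round(f,1)
crop("side",arm.snapshot("side"),235,140,100,75,4,"pics/a.png")
print([stroke() for _ in range(3)],arm.current_t())
crop("side",arm.snapshot("side"),235,140,100,75,4,"pics/b.png")
a=cv2.imread("pics/a.png");b=cv2.imread("pics/b.png");s=arm.snapshot("side")
cv2.imwrite("pics/ab.png",np.hstack([a,b]))
crop("top",arm.snapshot("top"),235,170,100,75,4,"pics/c.png")
cv2.imwrite("pics/abc.png",np.vstack([np.hstack([a,b]),np.hstack([cv2.imread("pics/c.png"),a*0])]))
E
```

```text
[np.float64(8.5), np.float64(12.7), np.float64(12.9)] 14.2583
```

View pics/abc.png

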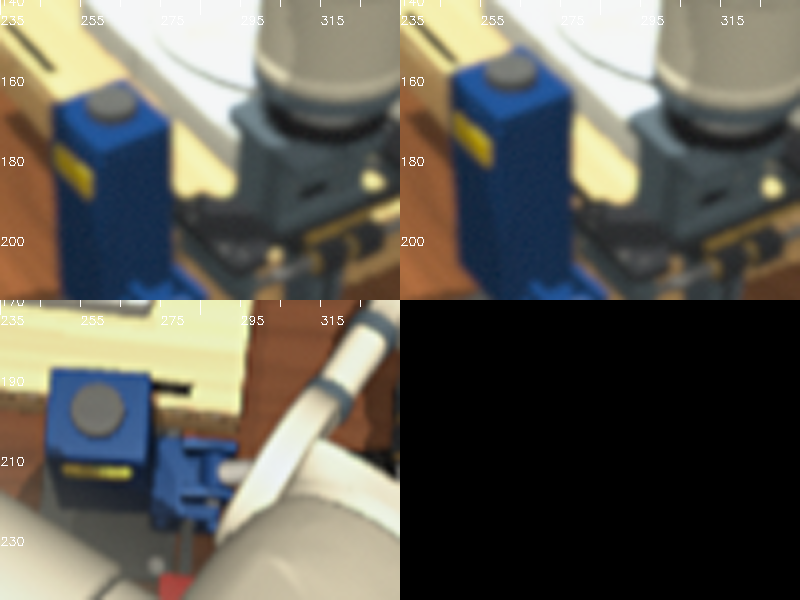

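Cap rises from row 169 to 166.2 to 157.5, so four strokes gained about 40 mm. I'll move to hover over the block and measure the deck rise.

```bash
python3 - <<'E'
from h import *
arm.move_l([.5965,-.252,.25],feed=.3)
arm.grip(.091)
goto([.478,-.3205,.22],-50.6+90)
print(arm.current_t(),arm.current_joint_positions())
t=arm.snapshot("top");s=arm.snapshot("side")
crop("top",t,235,170,100,75,4,"pics/c1.png");crop("side",s,235,140,100,75,4,"pics/c2.png")
crop("top",t,150,165,100,75,4,"pics/c3.png");crop("side",s,215,120,100,75,4,"pics/c4.png")
I=lambda i:cv2.imread(f"pics/c{i}.png")
cv2.imwrite("pics/m.png",np.vstack([np.hstack([I(1),I(2)]),np.hstack([I(3),I(4)])]))
print("cap",tri((259.2,197),(263,157.5)))
for r in (0,10,19,28): # predicted pixels of near right deck corner vs rise
    print(r,proj("top",np.array([.6355,-.1077,.131+r/1e3])),proj("side",np.array([.6355,-.1077,.131+r/1e3])))
E
```

```text
16.975 [-39.7619  23.9442  83.7414   0.0108  72.2794 -79.0648]
cap (array([0.5955, 0.0006, 0.279 ]), 0.0005232703225928554)
0 [295.1708 199.2096] [292.243 209.824]
10 [295.2803 198.4395] [292.354  207.4141]
19 [295.3801 197.7377] [292.4551 205.2229]
28 [295.4811 197.0275] [292.5571 203.0101]
```

View pics/m.png

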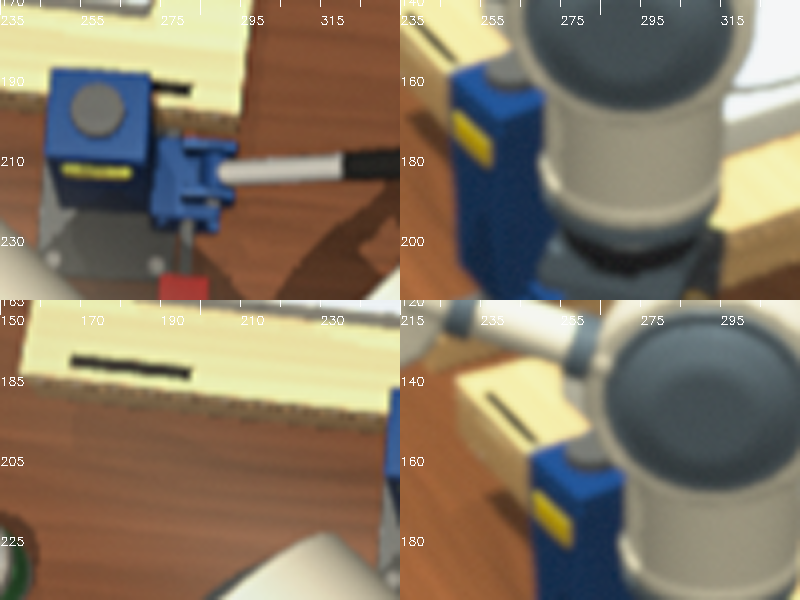

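The left deck slot is visible in both the old and new side views, so I'll register it for the rise.

```bash
python3 - <<'E'
from h import *
s0=cv2.imread("pics/side0.png");s1=cv2.resize(arm.snapshot("side")[:,:,::-1],(800,600),interpolation=cv2.INTER_CUBIC)
t0=cv2.imread("pics/top0.png");t1=cv2.resize(arm.snapshot("top")[:,:,::-1],(800,600),interpolation=cv2.INTER_CUBIC)
g=lambda i:cv2.cvtColor(i,cv2.COLOR_BGR2GRAY)
def match(a,b,x,y,w,h,m=20):
    r=cv2.matchTemplate(g(b)[y-m:y+h+m,x-m:x+w+m],g(a)[y:y+h,x:x+w],cv2.TM_CCOEFF_NORMED)
    _,v,_,(i,j)=cv2.minMaxLoc(r)
    q=lambda l,c,n:(l-n)/2/(l-2*c+n)
    return ((i-m+q(r[j,i-1],v,r[j,i+1]))*.7,(j-m+q(r[j-1,i],v,r[j+1,i]))*.7,v)
print("side slotL",match(s0,s1,334,202,24,26));print("top slotL",match(t0,t1,236,254,50,14));print("top slotR",match(t0,t1,392,270,14,10))
for X in([.66,.31,.133],):
    print("px/10mm side",proj("side",np.array(X)+[0,0,.01])-proj("side",np.array(X)))
for X in([.65,.31,.133],[.65,-.05,.133]):print("top",proj("top",np.array(X)+[0,0,.01])-proj("top",np.array(X)))
print(arm.current_t())
E
```

```text
side slotL (np.float32(-0.111804344), np.float32(-2.618465), 0.9813984632492065)
top slotL (np.float32(-0.42561555), np.float32(-1.490723), 0.9821787476539612)
top slotR (np.float32(-0.1842244), np.float32(-1.1206836), 0.9624993801116943)
px/10mm side [-0.1552 -2.2421]
top [-0.7189 -0.8608]
top [-0.0037 -0.8072]
17.175
```

The rise is about 12 mm, which means lift ≈ 40 mm and the rail edge at ~80 mm. That is too low for the 82 mm block. One more stroke brings the edge to ~89 mm, and then I'll fetch the block.

```bash
python3 - <<'E'
from h import *
s0=cv2.imread("pics/side0.png")
arm.move_l([.478,-.3205,.26],feed=.3)
arm.grip(0)
goto([.5965,-.252,.25],0)
arm.move_l([.5965,-.252,.109],feed=.2);print(arm.current_force())
arm.move_l([.5965,-.252,.25],feed=.25)
arm.grip(.091)
goto([.478,-.3205,.18],-50.6+90)
s1=cv2.resize(arm.snapshot("side")[:,:,::-1],(800,600),interpolation=cv2.INTER_CUBIC)
g=lambda i:cv2.cvtColor(i,cv2.COLOR_BGR2GRAY)
r=cv2.matchTemplate(g(s1)[172:248,314:378],g(s0)[202:228,334:358],cv2.TM_CCOEFF_NORMED);_,v,_,l=cv2.minMaxLoc(r);print("shift px",(np.array(l)-[20,30])*.7,v)
f0=np.array(arm.current_force())
arm.move_l([.478,-.3205,.035],feed=.15);print(np.array(arm.current_force())-f0)
arm.grip(.04);print(arm.current_width(),arm.current_grasp_force(),arm.current_t())
arm.move_l([.478,-.3205,.24],feed=.25)
print(np.array(arm.current_force())-f0,arm.current_width(),arm.current_t(),arm.current_joint_positions())
E
```

```text
[-3.4787 -6.6607 12.9702]
shift px [ 2.8 -4.2] 0.6753680109977722
[ 0.9171  0.113  -0.4888]
0.055855403092835765 29.958457946777344 25.3667
[-0.2803 -0.1171 -4.9105] 0.05627214970663458 26.3333 [-39.7888  22.9369  82.3357  -0.      74.8633 -79.1841]
```

```bash
python3 - <<'E'
from h import *
Y=.15; a=88.6
goto([.42,-.05,.26],a)
R=np.array(arm.current_tool_rot())
arm.move_l([.42,Y,.26],feed=.3)
arm.move_l([.53,Y,.24],feed=.25)
arm.move_l([.53,Y,.037],feed=.2)
f0=np.array(arm.current_force());print(f0,arm.current_width())
arm.move_l([.53,Y,.0345],feed=.05);print(np.array(arm.current_force())-f0)
arm.grip(.085);print("t",arm.current_t())
arm.move_l([.53,Y,.12],feed=.25)
u=np.array([np.cos(np.radians(-1.4)),np.sin(np.radians(-1.4)),0]);t=np.radians(35)
y=R[:,1]; z=np.sin(t)*u-np.cos(t)*np.array([0,0,1.]);Rt=np.column_stack([np.cross(y,z),y,z])
G=np.array([.53,Y,.05])-.08*u; tcp=G+arm.grip_depth*z
arm.move_l(list(tcp-.07*z),Rt,feed=.2)
arm.move_l(list(tcp),feed=.15)
np.savez("st.npz",tcp=tcp,u=u,z=z,Rt=Rt)
arm.grip(.04);print(arm.current_width(),arm.current_t(),arm.current_joint_positions())
t_=arm.snapshot("top");s=arm.snapshot("side")
cv2.imwrite("pics/p.png",np.hstack([cv2.resize(t_[120:300,130:330,::-1],(400,360)),cv2.resize(s[110:290,160:360,::-1],(400,360))]))
E
```

```text
[ 0.7088 -0.1754 -3.9747] 0.05602549429737558
[0.6419 0.3    4.0613]
t 30.8667Traceback (most recent call last):
  File "<stdin>", line 15, in <module>
rig.Unreachable: the arm cannot follow that straight line within its joint ranges
```

```bash
python3 - <<'E'
from h import *
Y=.15;R=np.array(arm.current_tool_rot());y=R[:,1];print(y,arm.current_joint_positions())
u=np.array([np.cos(np.radians(-1.4)),np.sin(np.radians(-1.4)),0])
for t in(35,30,25,20,15,10):
    t_=np.radians(t);z=np.sin(t_)*u-np.cos(t_)*np.array([0,0,1.]);Rt=np.column_stack([np.cross(y,z),y,z])
    for off in(.08,.06,.04,.0):
        G=np.array([.53,Y,.05])-off*u; E=G+.155*u
        q=[arm.solve_ik(list(p+arm.grip_depth*z),Rt) for p in(G-.07*z,G,E)]
        print(t,off,[None if i is None else np.round(i)[3:] for i in q])
E
```

```text
[0.0245 0.9997 0.0003] [  9.5893  28.749   93.8538   0.0013  57.3139 -79.0101]
35 0.08 [array([218.,  23.,  75.]), array([204.,  30.,  86.]), array([224.,  11.,  58.])]
35 0.06 [array([219.,  20.,  71.]), array([205.,  27.,  84.]), array([231.,  10.,  50.])]
35 0.04 [array([221.,  18.,  68.]), array([206.,  25.,  81.]), array([241.,   8.,  40.])]
35 0.0 [array([227.,  15.,  59.]), array([210.,  19.,  76.]), None]
30 0.08 [array([244.,  12.,  46.]), array([212.,  19.,  77.]), None]
30 0.06 [None, array([214.,  16.,  73.]), array([-61.,   7., -19.])]
30 0.04 [None, array([218.,  14.,  68.]), array([-47.,   8., -32.])]
30 0.0 [None, array([231.,  10.,  54.]), array([-31.,  11., -50.])]
25 0.08 [array([-55.,  10., -18.]), array([236.,   9.,  51.]), array([-26.,  12., -53.])]
25 0.06 [array([-47.,  11., -27.]), array([248.,   8.,  38.]), array([-22.,  14., -58.])]
25 0.04 [array([-40.,  12., -35.]), None, array([-18.,  16., -62.])]
25 0.0 [array([-29.,  14., -47.]), array([-61.,   7., -16.]), array([-14.,  19., -67.])]
20 0.08 [array([-21.,  17., -53.]), array([-50.,   7., -25.]), array([
[... 306 characters left out ...]
10.,  25., -65.]), array([-16.,  15., -59.]), array([ -6.,  29., -74.])]
15 0.06 [array([ -9.,  27., -67.]), array([-14.,  16., -63.]), array([ -5.,  30., -75.])]
15 0.04 [array([ -8.,  28., -68.]), array([-12.,  18., -65.]), array([ -5.,  32., -76.])]
15 0.0 [array([ -7.,  31., -71.]), array([ -9.,  22., -69.]), array([ -4.,  36., -77.])]
10 0.08 [array([ -5.,  34., -71.]), array([ -6.,  23., -70.]), array([ -3.,  37., -77.])]
10 0.06 [array([ -4.,  35., -72.]), array([ -6.,  25., -71.]), array([ -3.,  39., -78.])]
10 0.04 [array([ -4.,  36., -73.]), array([ -5.,  27., -72.]), array([ -3.,  40., -78.])]
10 0.0 [array([ -3.,  39., -75.]), array([ -4.,  30., -74.]), array([ -2.,  44., -79.])]
```

```bash
python3 - <<'E'
from h import *
Y=.15;R=np.array(arm.current_tool_rot())
u=np.array([np.cos(np.radians(-1.4)),np.sin(np.radians(-1.4)),0]);t=np.radians(15)
y=R[:,1]; y=y-[0,0,y[2]];y/=np.linalg.norm(y); z=np.sin(t)*u-np.cos(t)*np.array([0,0,1.]);Rt=np.column_stack([np.cross(y,z),y,z])
G=np.array([.53,Y,.05])-.08*u; tcp=G+arm.grip_depth*z
arm.move_to(list(tcp-.07*z),Rt)
f0=np.array(arm.current_force())
arm.move_l(list(tcp),feed=.15);print(np.array(arm.current_force())-f0)
np.savez("st.npz",tcp=tcp,u=u,z=z,Rt=Rt)
arm.grip(.04);print(arm.current_width(),arm.current_t(),arm.current_joint_positions())
t_=arm.snapshot("top");s=arm.snapshot("side")
cv2.imwrite("pics/p.png",np.hstack([cv2.resize(t_[120:300,130:330,::-1],(400,360)),cv2.resize(s[110:290,160:360,::-1],(400,360))]))
E
```

```text
[-0.1914  0.5049  0.1807]
0.05589464961838079 33.1333 [ 14.285   31.2596 120.1215 -16.0545  14.654  -59.2643]
```

View pics/p.png

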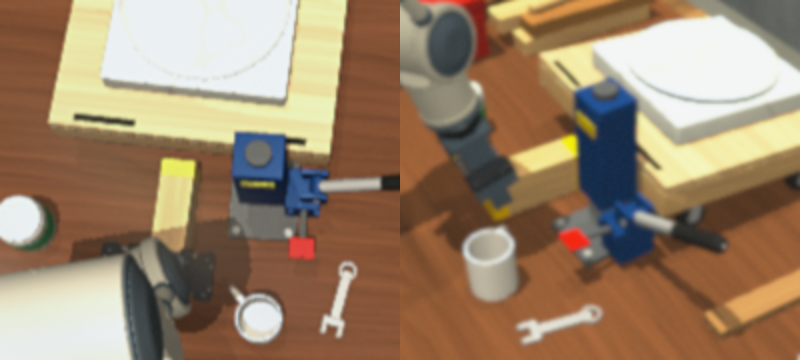

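The picture shows the block standing square in front of the raised rail, with its far yellow end at crop (178,168). It sits left of the jack and the gripper holds its near end. I'll slide it in with force checks.

```bash
python3 - <<'E'
from h import *
d=np.load("st.npz");tcp,u,z=d["tcp"],d["u"],d["z"]
f0=np.array(arm.current_force());ok=True
for s in(.02,.045,.07,.10,.13,.15):
    arm.move_l(list(tcp+s*u),feed=.12);f=np.array(arm.current_force())-f0;print(s,f)
    if np.linalg.norm(f[:2])>15 or abs(f[2])>15: ok=False;print("STOP");break
print(arm.current_ee_pos(),arm.current_width(),arm.current_t())
if ok:
    arm.grip(.085)
    arm.move_l(list(tcp+.15*u-.12*z),feed=.2)
    arm.move_l(list(tcp+.15*u-.12*z+np.array([-.12,0,.1])),feed=.25)
    print(arm.current_t(),arm.current_joint_positions())
    t_=arm.snapshot("top");s=arm.snapshot("side")
    cv2.imwrite("pics/p2.png",np.hstack([cv2.resize(t_[120:300,130:330,::-1],(400,360)),cv2.resize(s[110:290,160:360,::-1],(400,360))]))
E
```

```text
0.02 [  1.2207  -0.3288 -12.6053]
0.045 [  1.7559   0.4576 -13.3904]
0.07 [  0.6754  -0.2319 -12.508 ]
0.1 [  1.4882   0.3358 -12.8604]
0.13 [  0.6597   0.2363 -13.8457]
0.15 [  1.9746   0.1198 -13.5275]
[0.6042 0.1481 0.0316] 0.055513764913834744 35.3833
37.5333 [ 13.8882   7.9313 105.3215  -4.9447  52.3902 -72.1876]
```

View pics/p2.png

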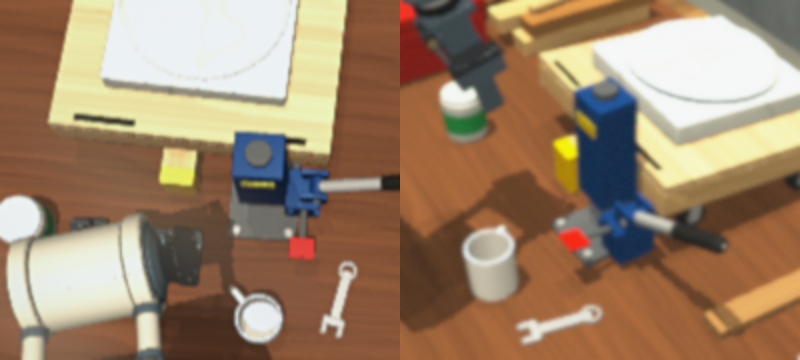

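The block stands square under the rail with its near end at crop (180,167), and the gripper is clear of it. Now the release paddle.

```bash
python3 - <<'E'
from h import *
arm.grip(0)
goto([.45,.03,.25],90)
arm.move_l([.488,-.0716,.20],feed=.3)
arm.move_l([.488,-.0716,.105],feed=.2)
f0=np.array(arm.current_force())
for z in(.094,.088,.084,.082,.080,.078,.076,.074,.072,.070):
    arm.move_l([.488,-.0716,z],feed=.08);f=(np.array(arm.current_force())-f0);print(z,f)
    if f[2]>14: break
arm.sleep(3.5);print(np.array(arm.current_force())-f0,arm.current_ee_pos(),arm.current_t())
t_=arm.snapshot("top");s=arm.snapshot("side")
cv2.imwrite("pics/p3.png",np.hstack([cv2.resize(t_[120:300,130:330,::-1],(400,360)),cv2.resize(s[110:290,160:360,::-1],(400,360))]))
print(arm.current_t())
E
```

```text
0.094 [ 0.6451 -1.4277 -0.1711]
0.088 [-0.465  -1.1573  2.0072]
0.084 [-1.8341 -0.2656  1.3096]
0.082 [-1.7681 -1.8856  3.5358]
0.08 [-1.6193 -1.6829  3.5939]
0.078 [-2.3311 -2.3284  4.9151]
0.076 [-2.0976 -1.1304  5.3473]
0.074 [-3.7955 -1.5712  7.6829]
0.072 [-10.3254  -0.834   39.8767]
[-11.0062   1.0464  39.6192] [ 0.4881 -0.0717  0.0736] 46.4417
46.5417
```

View pics/p3.png

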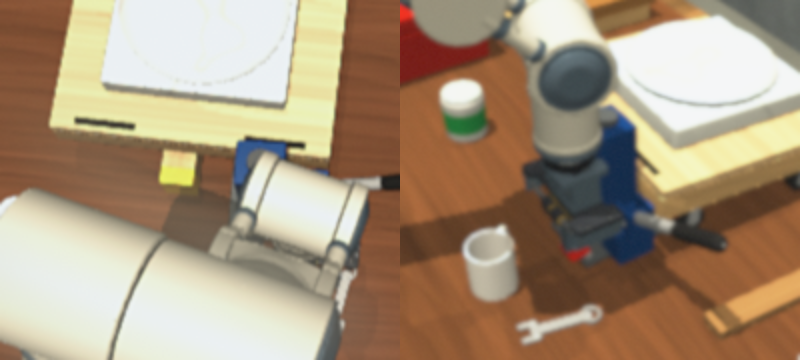

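The paddle is on its stop and the column has sunk. I'll hold it a little longer at lower force, retreat and compare the cap with the starting picture.

```bash
python3 - <<'E'
from h import *
arm.move_l([.488,-.0716,.0745],feed=.05);arm.sleep(1.5);print(arm.current_force())
arm.move_l([.488,-.0716,.13],feed=.2)
arm.move_l([.46,-.0716,.30],feed=.3)
arm.move_to([.30,.45,.35],np.array(arm.current_tool_rot()))
print(arm.current_t())
s1=cv2.resize(arm.snapshot("side")[:,:,::-1],(800,600),interpolation=cv2.INTER_CUBIC);t1=cv2.resize(arm.snapshot("top")[:,:,::-1],(800,600),interpolation=cv2.INTER_CUBIC)
s0=cv2.imread("pics/side0.png");t0=cv2.imread("pics/top0.png")
g=lambda i:cv2.cvtColor(i,cv2.COLOR_BGR2GRAY)
def match(a,b,x,y,w,h,m=20):
    r=cv2.matchTemplate(g(b)[y-m:y+h+m,x-m:x+w+m],g(a)[y:y+h,x:x+w],cv2.TM_CCOEFF_NORMED);_,v,_,(i,j)=cv2.minMaxLoc(r)
    return round((i-m)*.7,1),round((j-m)*.7,1),round(v,3)
print("cap side",match(s0,s1,354,232,46,45),"cap top",match(t0,t1,352,268,40,45));print("slot",match(s0,s1,334,202,24,26),match(t0,t1,236,254,50,14))
print("mug",match(s0,s1,272,318,46,52),"paddle",match(s0,s1,336,312,34,34),"lever",match(s0,s1,400,300,64,40),"tin",match(s0,s1,254,212,40,46),"spanner",match(s0,s1,310,372,66,32))
cv2.imwrite("pics/p4.png",np.hstack([cv2.resize(t1[170:430,190:480],(400,360)),cv2.resize(s1[160:420,230:520],(400,360))]))
E
```

```text
[-2.7883 -0.1019  6.9383]
51.4167
cap side (0.0, -0.7, 0.963) cap top (0.0, -0.7, 0.959)
slot (0.0, -3.5, 0.985) (-0.7, -1.4, 0.983)
mug (0.0, 0.0, 1.0) paddle (0.0, 0.0, 0.998) lever (-0.7, -0.7, 0.968) tin (0.7, 0.0, 0.951) spanner (0.0, 0.0, 0.783)
```

View pics/p4.png

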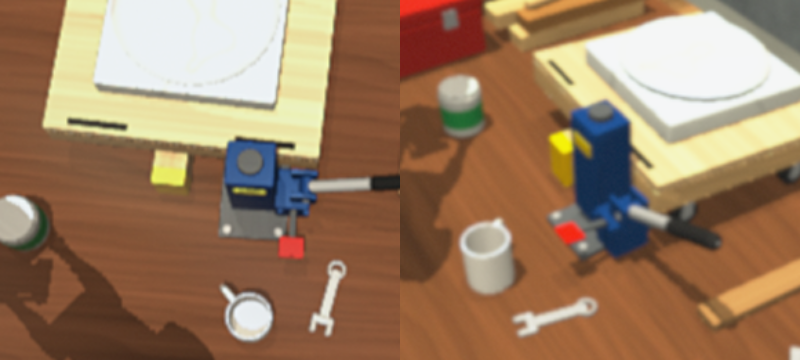

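```bash
python3 - <<'E'
from h import *
s0=cv2.imread("pics/side0.png");t0=cv2.imread("pics/top0.png")
S=cv2.resize(arm.snapshot("side")[:,:,::-1],(800,600),interpolation=cv2.INTER_CUBIC);T=cv2.resize(arm.snapshot("top")[:,:,::-1],(800,600),interpolation=cv2.INTER_CUBIC)
def ecc(a,b,x,y,w,h):
    W=np.eye(2,3,dtype=np.float32);g=lambda i:cv2.cvtColor(i,cv2.COLOR_BGR2GRAY)[y:y+h,x:x+w]
    r,W=cv2.findTransformECC(g(a),g(b),W,cv2.MOTION_TRANSLATION,(3,200,1e-6));return W[:,2]*.7,r
print("label side",ecc(s0,S,352,246,26,34),"cap side",ecc(s0,S,362,232,28,18),"cap top",ecc(t0,T,358,274,28,28),"base ref",ecc(s0,S,336,312,34,34),"mug",ecc(s0,S,272,318,46,52))
print("slot",ecc(s0,S,330,196,30,34))
print("px/10mm",proj("side",np.array([.595,0,.247]))-proj("side",np.array([.595,0,.237])),arm.current_t())
E
```

```text
label side (array([1.3084, 0.8332], dtype=float32), 0.7985200726306992) cap side (array([-0.0935, -0.0336], dtype=float32), 0.9930136810268572) cap top (array([ 0.005 , -0.0201], dtype=float32), 0.9986524575165424) base ref (array([ 0.0179, -0.0041], dtype=float32), 0.9981590535194063) mug (array([-0.0063,  0.0022], dtype=float32), 0.9998188979242385)
slot (array([ 0.0646, -3.0611], dtype=float32), 0.9317509324736716)
px/10mm [-0.0478 -2.6657] 51.6167
```

The cap is back within 0.1 px of its lowest position, and the deck is held up 13.7 mm by the block, where about 13.5 mm is expected. Nothing else in view has moved. Handing in.

```bash
python3 -c "
from rig import arm
print(arm.sign_off(),arm.current_t())"
```

```text
the job is handed in; nothing more can be done
the job is handed in; nothing more can be done
```

The job is handed in at about 52 s: the dolly's near end rests on the block under the rail, the jack is right down, and the robot is clear of everything. The last pictures showed the mug and paddle unmoved and the spanner and paint tin in place; the tape roll, new castor and batten weren't measured again.

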